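Push the keyboard home against the laptop stand and the pen tray

ROBOT

A 6-joint arm with a two-finger parallel gripper is mounted at the origin on the work surface. World frame = base frame: x ahead of the robot, y to its left, z up, the work surface at z = 0. Lengths are in mm, angles in rad, forces in N, time in s.
With the tool pointing down it reaches from about 300 to 775 mm from the base axis. Payload 14.6 kg.
Tool frame: the origin (TCP) lies at the very end of the fingers, on their centre line; the grasp point (between the pads) lies 19 mm behind it; z points along the fingers, y is the line along which they close (so a half turn about z gives the same grasp; the last joint's range is limited). The gripper opens to 85 mm and grips with 20 to 120 N. Pads are 22 mm wide; open, the fingers measure 114 mm over their backs; the gripper's body (76 mm by 85 mm) begins 54 mm behind the grasp point. The pads swing forward as they close: fully open they stand 13 mm farther back than shut.
Start: joints at [-1.261, 0.3, 1.521, -0, 1.321, -0.067], TCP at [202.363, -511.408, 231.281] pointing down, gripper open.
Joint ranges: [-3.03, 3.03], [-0.79, 2.21], [0.23, 2.52], [-1.04, 4.18], [0, 3.07], [-2.55, 2.55]. Speed limits (rad/s): [2.22, 2.22, 2.57, 3.14, 3.14, 3.14].

INTERFACE

Orientations are given as [roll, pitch, yaw] about the fixed x, y, z axes, in that order (R = Rz(yaw) Ry(pitch) Rx(roll)).
In Python, from rig import manip, jaws, planner, eyes, order gives the robot as it stands. Calls block until the motion is done:
- manip.move_pose(position, orientation): joint-space move of the TCP to a pose.
- manip.movel(position, rot=None, velocity=150, f_stop=None): straight line of the TCP; rot=None keeps the orientation; velocity is the mean speed in mm/s. With f_stop (N) it stops when the force on the tool has changed by that much, and returns True; else False.
- manip.movej(angles): joint-space move.
- jaws.let_go() and jaws.grasp(): open the fingers fully, or close them until they stop; the grip force is fixed at half the most.
- manip.dwell(seconds).
- planner.ik(position, orientation): joint angles nearest the present ones, or None.
- manip.get_obs(): the state.
- eyes.camera(name): name is "scene" or "top" or "wrist"; returns a dict with "frame" (480x640x3 uint8, red, green, blue), "vertical_fov" (degrees; the focal length in pixels is half the picture's height over the tangent of half this angle, whatever the lens; pixels are square), "cx", "cy" (the principal point, pixels), "cam_to_world" (4x4, takes a point from camera to world coordinates). Camera axes: x right, y down, z forward; pixel columns grow to the right and rows downward; lengths in mm; the calibration is good to about 2 mm. A picture is of the moment at which its call begins. There is no depth.
A pose or a line that the arm cannot do raises manip.Unreachable and nothing moves.
- order.sign_off(): hands the job in; it is judged then, once.
The state is a dict: "time": time; "joints": joint angles; "dq": joint speeds; "joint_efforts": joint torques, N m; "tcp_pos": TCP position; "tool_rot": TCP orientation; "force": force on the tool from outside, world axes, zero at the start; "ft_torque": the same for the moment, N m; "width": opening from 0.0 (shut) to 1.0 (fully open); "grip_force": force on a finger pad.
Only numpy, scipy, OpenCV 4.12 (cv2) and the standard library are available. Lean on these libraries where they do the work, as an engineer would, in place of code of your own. Each camera call takes 0.05 s, during which the arm holds its last target. There are 200 camera calls.

TASK

Tidy up the desk: push the keyboard along the desk, without picking it up, until its long back edge lies flush against the rail at the foot of the laptop stand and one of its short ends lies flush against the side of the wooden pen tray. Leave the round tin, the mouse and the mug where they are.

Things in the scene. Friction and masses are not known exactly. Their poses are not given: they have to be found in the camera images.
- keyboard: Compact white keyboard, loose, flat, light grey keys up, 0.3 to 0.65 kg. 100 mm deep (its x), 240 mm wide (its y); case 20 mm high with upright sides, keys 6 mm more. Origin: centre of underside. Its +x points to its long back edge (50 mm from the origin), the one for the rail; short ends at y = +-120 mm. Starts 45 to 90 mm short of the rail, turned up to 0.25 rad from the stand.
- stand: Aluminium laptop stand with closed grey laptop, fixed. At its foot, towards the robot, a straight rail 340 mm long (along y), 12 mm thick, 22 mm high. Origin: on the desk under the middle of the rail's front face, where the keyboard is to lie. +x points square from the rail towards the laptop, y along the rail. The laptop, 300 mm wide, slopes up from 30 mm at x = 50 mm to 90 mm at x = 255 mm.
- pen_tray: Open wooden pen tray with three pens, fixed, square with the stand: 180 mm (its x) by 90 mm (its y), 35 mm high. Origin: centre of underside; its long sides are 45 mm either way in y. It stands at the left or the right end of the rail, its centre 250 mm sideways of the stand's origin and 30 mm in front of the rail's face.
- tin: Round flat aluminium tin, loose, 70 mm in diameter, 38 mm high, at the other end of the rail from the pen tray, its centre also 250 mm sideways of the stand's origin. Origin: centre of underside. To be left alone.
- mouse: Grey computer mouse, loose, 100 by 60 mm, 32 mm high, on the desk to the left (+y) and nearer the robot than the keyboard. Origin: centre of its underside. Leave it alone.
- mug: White mug, loose, 80 mm in diameter, 90 mm high, handle (30 mm) to its outer side, well to the right (-y) of the keyboard, beyond the tray or tin on that side. Origin: centre of its underside. Leave it alone.
Not all that is in view belongs to the job. What is shaped like the pen_tray but pink or purple is not meant.

How it is judged:
By the outcome, as a careful person would: the job done as asked, in the order asked, and still so for the second after the job is handed in, with the robot touching nothing.
It also fails if it takes over 45 s, if anything falls off the work surface, if the arm or the gripper's body presses on something with over 40 N, if the wrist force passes 120 N, or if a joint passes its speed limit or range.

## Working session

There is one attempt and no reset: what is moved stays moved. The work goes in short steps, each a Python script; the robot and the scene stay as the last script left them, time stands still between calls to the robot, and variables do not carry over. Pictures are saved under pics/ and viewed, at most 10 in all, crops included, and the job is handed in when it is done.

```bash
mkdir -p pics; ls; python3 - <<'E'
from rig import manip, jaws, planner, eyes, order
import cv2,numpy as np
for n in("top","scene"):
    c=eyes.camera(n); cv2.imwrite(f"pics/{n}0.png",c["frame"][:,:,::-1]); print(n,c["vertical_fov"],c["cx"],c["cy"],np.round(c["cam_to_world"],3).tolist())
print(manip.get_obs()["time"])
E
```

```text
pics
top 45.56039678687134 308.8315647347093 244.74407097211963 [[0.027, -0.988, 0.153, 249.956], [-1.0, -0.028, -0.002, 37.329], [0.006, -0.153, -0.988, 1621.538], [0.0, 0.0, 0.0, 1.0]]
scene 46.73599989625145 316.6548792498233 225.40680713863316 [[0.08, 0.589, -0.804, 1526.082], [0.997, -0.038, 0.071, -51.36], [0.011, -0.807, -0.59, 809.991], [0.0, 0.0, 0.0, 1.0]]
0.1
```

View pics/top0.png

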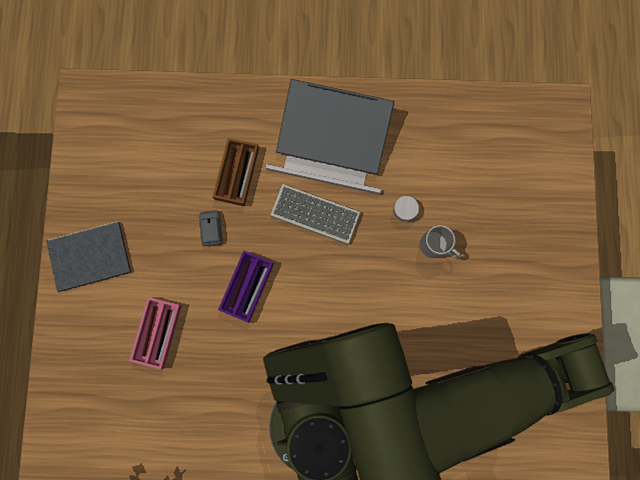

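View pics/scene0.png

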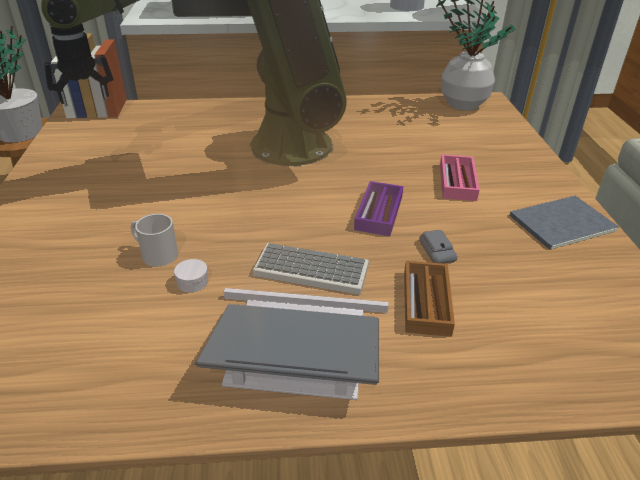

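The top view shows the wooden tray at (237,172), i.e. on the +y side. The rail runs (267,167)–(382,191), the keyboard is centred at about (316,213), the tin is at (406,208), the mug at (438,241) and the mouse at (210,228). The scene view agrees, and the pink and purple trays are decoys.

```bash
cat > h.py <<'E'
import cv2,numpy as np
def ray(c,uv,z):
    uv=np.atleast_2d(uv).astype(float); f=240/np.tan(np.radians(c["vertical_fov"]/2)); T=np.array(c["cam_to_world"])
    d=np.c_[(uv[:,0]-c["cx"])/f,(uv[:,1]-c["cy"])/f,np.ones(len(uv))]@T[:3,:3].T
    return T[:3,3]+d*((z-T[2,3])/d[:,2])[:,None]
def blob(m,box):
    k=np.zeros_like(m);x0,y0,x1,y1=box;k[y0:y1,x0:x1]=m[y0:y1,x0:x1]
    cs,_=cv2.findContours(k,cv2.RETR_EXTERNAL,cv2.CHAIN_APPROX_NONE)
    return max(cs,key=cv2.contourArea)[:,0]
def rect(p):  # centre, long, short, long-axis angle
    r=cv2.minAreaRect(p[:,:2].astype(np.float32)); b=cv2.boxPoints(r)
    e=[b[1]-b[0],b[2]-b[1]]; e.sort(key=np.linalg.norm); l=e[1]
    return np.round(r[0],1),round(float(np.linalg.norm(l)),1),round(float(np.linalg.norm(e[0])),1),round(float(np.arctan2(l[1],l[0])%np.pi),4)
E
python3 - <<'E'
from rig import eyes
from h import *
c=eyes.camera("top"); h=cv2.cvtColor(c["frame"],cv2.COLOR_RGB2HSV)
print(h[200,292],h[178,320],h[172,300],h[208,406],h[145,222], h[165,330],h[180,265])
white=((h[...,1]<60)&(h[...,2]>110)).astype(np.uint8)
white=cv2.morphologyEx(white,cv2.MORPH_CLOSE,np.ones((3,3)))
kb=blob(white,(265,178,366,250)); print("area",len(kb))
# remove rail pixels: keep largest blob
print("kb",rect(ray(c,kb,20)))
print("tin",rect(ray(c,blob(white,(388,190,425,226)),38)))
gray=((h[...,1]<60)).astype(np.uint8)
print("mug",rect(ray(c,blob(gray,(415,220,470,265)),90)),"mouse",rect(ray(c,blob(gray,(195,203,228,252)),20)))
r=blob(white,(255,150,390,200)); print("railblob",rect(ray(c,r,22)))
brown=((h[...,2]<118)&(h[...,1]>90)).astype(np.uint8)
brown=cv2.morphologyEx(brown,cv2.MORPH_CLOSE,np.ones((9,9)))
print("tray",rect(ray(c,blob(brown,(205,130,266,212)),35)))
v=cv2.resize(c["frame"][120:260,190:470],None,fx=2.8,fy=2.8,interpolation=cv2.INTER_CUBIC)
cv2.imwrite("pics/crop.png",v[:,:,::-1])
E
```

```text
[36 16 81] [ 11  11 179] [ 13  14 160] [ 12  15 168] [ 15 135 134] [ 13  15 154] [ 15 132 158]
area 215
kb (array([589.8,  19.5]), 238.5, 99.2, 1.2441)
tin (array([ 609.6, -238.7]), 68.1, 66.1, 2.3794)
mug (array([ 507. , -322.1]), 108.6, 89.3, 1.5631) mouse (array([537.8, 315.9]), 98.8, 58.0, 0.1488)
railblob (array([712.2,  -4.6]), 338.1, 50.2, 1.3778)
tray (array([683.9, 235.8]), 217.1, 128.9, 2.9481)
```

View pics/crop.png

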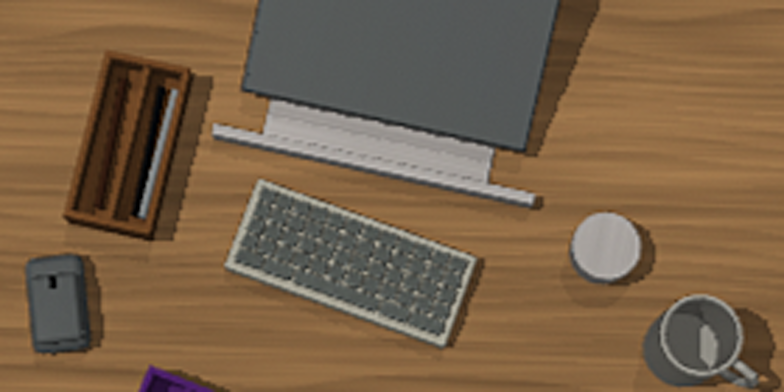

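The crop shows the tray's top corners at about (107,52), (190,70), (153,238) and (66,218) in crop pixels. The rail's front edge runs (213,138)–(540,207), and about 100 mm separates the keyboard's right end from the tin.

```bash
python3 - <<'E'
from rig import eyes,manip,planner
from h import *
c=eyes.camera("top"); F=lambda p:np.array(p)/2.8+np.array([190,120])
t=ray(c,F([(107,52),(190,70),(153,238),(66,218)]),35); print("tray",rect(t),t[:,:2].round())
print("rail0",ray(c,F([(213,138),(540,207)]),0).round(1)); 
h=cv2.cvtColor(c["frame"],cv2.COLOR_RGB2HSV)
# lower boundary of the low-saturation rail strip
m=(h[...,1]<60); P=[]
for u in range(272,378,2):
    v0=167+(u-267)*0.2125; rows=[v for v in range(int(v0)-6,int(v0)+9) if m[v,u]]
    P.append((u,max(rows)+.5 if rows else np.nan))
P=np.array(P); w=ray(c,P,0)[:,:2]; 
k=np.polyfit(w[:,1],w[:,0],1)
for _ in range(3):
    r=w[:,0]-np.polyval(k,w[:,1]); k=np.polyfit(w[abs(r)<4][:,1],w[abs(r)<4][:,0],1)
print("face line x=",k,"yaw",-np.arctan(k[0]),(abs(r)<4).sum(),len(r))
E
```

```text
tray (array([701.5, 247.1]), 181.2, 91.0, 2.9571) [[799. 275.]
 [782. 189.]
 [604. 219.]
 [622. 308.]]
rail0 [[ 720.7  165.1    0. ]
 [ 656.6 -177.7    0. ]]
face line x= [1.94758520e-01 6.89020558e+02] yaw -0.19235063265307667 53 53
```

```bash
cat >> h.py <<'E'
from rig import manip,jaws,planner,eyes,order
def pose(o,yaw,p):
    c,s=np.cos(yaw),np.sin(yaw); return np.array(o)+[c*p[0]-s*p[1],s*p[0]+c*p[1]]
S=(687.,-5.); SY=-.19
st=lambda x,y,z: [*map(float,pose(S,SY,(x,y))),float(z)]
def to_st(w): return pose((0,0),-SY,np.array(w[:2])-S)
def rpy(yaw): return [np.pi,0,yaw]
E
python3 - <<'E'
from h import *
K=(589.8,19.5);KY=-.327
kp=lambda x,y,z:[*map(float,pose(K,KY,(x,y))),float(z)]
def ok(y):
    q=planner.ik(kp(-90,0,200),rpy(y)); return q
for o in (0,np.pi,-np.pi):
    q=ok(KY+o); print(o,None if q is None else np.round(q,2))
print(np.round(manip.get_obs()["tool_rot"],3))
o=0 if ok(KY) is not None else np.pi
manip.move_pose(kp(-90,0,200),rpy(KY+o))
manip.movel(kp(-90,0,-5),velocity=200)
ob=manip.get_obs();print(ob["time"],ob["tcp_pos"],ob["force"])
manip.movel(kp(-66,0,-5),velocity=100)
a=manip.movel(st(-53-61,7,-5),rpy(SY+o),velocity=50,f_stop=25)
ob=manip.get_obs();print(a,ob["time"],ob["tcp_pos"],ob["force"],to_st(ob["tcp_pos"]))
b=manip.movel(st(-100,7,-5),rpy(SY+o),velocity=25,f_stop=15)
ob=manip.get_obs();print(b,ob["time"],ob["tcp_pos"],ob["force"],to_st(ob["tcp_pos"]))
c=eyes.camera("top");cv2.imwrite("pics/t1.png",cv2.resize(c["frame"][120:300,190:470],None,fx=2.8,fy=2.8)[:,:,::-1])
E
```

```text
0 [ 0.02  0.23  1.68 -0.    1.23  1.92]
3.141592653589793 [ 0.02  0.23  1.68  0.    1.23 -1.22]
-3.141592653589793 [ 0.02  0.23  1.68  0.    1.23 -1.22]
[-3.141 -0.     0.377]
3.65 [505.16670989  48.37050718  -4.05342416] [-0.01973286 -1.10513349 -0.42172103]
False 5.2333 [576.45517883  23.45931263  -4.96909065] [ 0.0126146  -0.24092406  0.06605194] [-113.9302769     7.06979276]
True 5.575 [580.19599324  22.72752731  -5.62408306] [-0.04614827 -0.27829935  0.22445611] [-110.11857713    7.05766256]
```

View pics/t1.png

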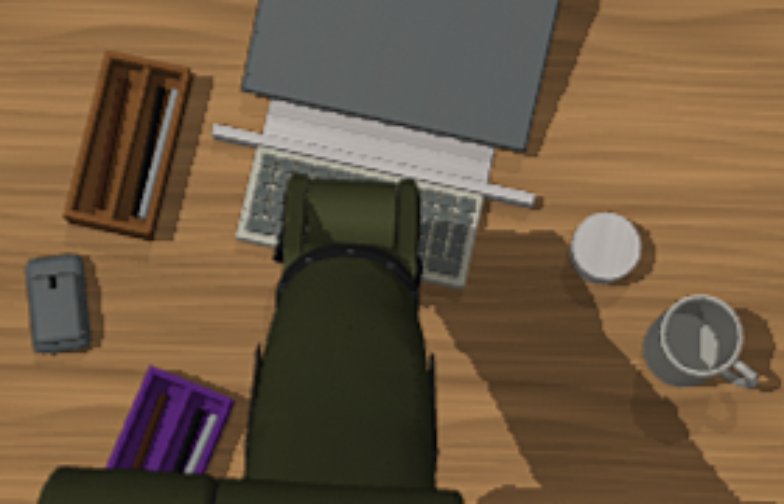

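The keyboard now lies along the rail, which is hidden only partly by the arm. Its right end is at about crop (478,235), with the tin clear at (606,247). Next I'll push from the right end.

```bash
python3 - <<'E'
from h import *
o=0
manip.movel(st(-135,7,-5),velocity=120)
manip.movel(st(-135,7,110),velocity=250)
jaws.grasp()
Y=SY+np.pi/2
manip.move_pose(st(-52,-155,110),rpy(Y))
manip.movel(st(-52,-155,7),velocity=200)
ob=manip.get_obs();print(ob["time"],ob["joints"],ob["width"])
a=manip.movel(st(-52,-52,7),velocity=50,f_stop=20)
ob=manip.get_obs();print(a,ob["time"],ob["force"],to_st(ob["tcp_pos"]))
if not a:
    a=manip.movel(st(-52,-36,7),velocity=20,f_stop=12)
    ob=manip.get_obs();print(a,ob["time"],ob["force"],to_st(ob["tcp_pos"]))
manip.movel(st(-52,-75,7),velocity=100)
manip.movel(st(-52,-75,150),velocity=250)
manip.move_pose(st(-130,-90,230),rpy(Y))
c=eyes.camera("wrist");cv2.imwrite("pics/w1.png",c["frame"][:,:,::-1])
c=eyes.camera("top");cv2.imwrite("pics/t2.png",cv2.resize(c["frame"][120:300,190:470],None,fx=2.8,fy=2.8)[:,:,::-1])
print(manip.get_obs()["time"])
E
```

```text
9.65 [-2.96774601e-01  7.16702114e-01  1.45884995e+00  5.97163009e-06
  9.64559424e-01 -1.06797148e-01] -0.0030357825764518883
False 11.8583 [ 0.32566576 -0.5676422  -0.60934852] [-52.03509385 -52.01633905]
True 12.4833 [-0.48506306 -3.0377972   1.56380957] [-52.08610436 -39.97923229]
14.3333
```

View pics/w1.png

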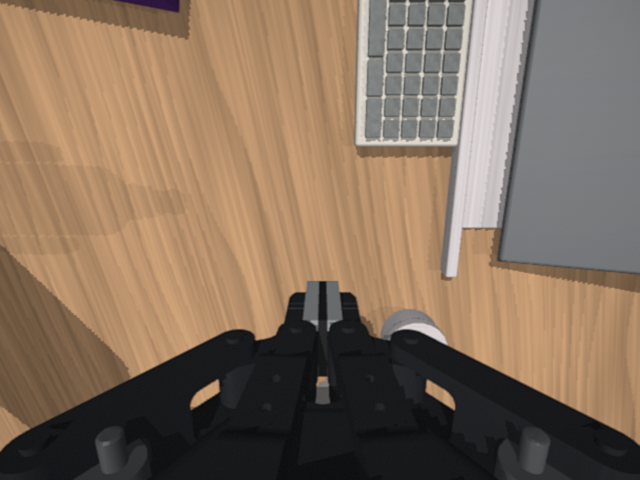

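View pics/t2.png

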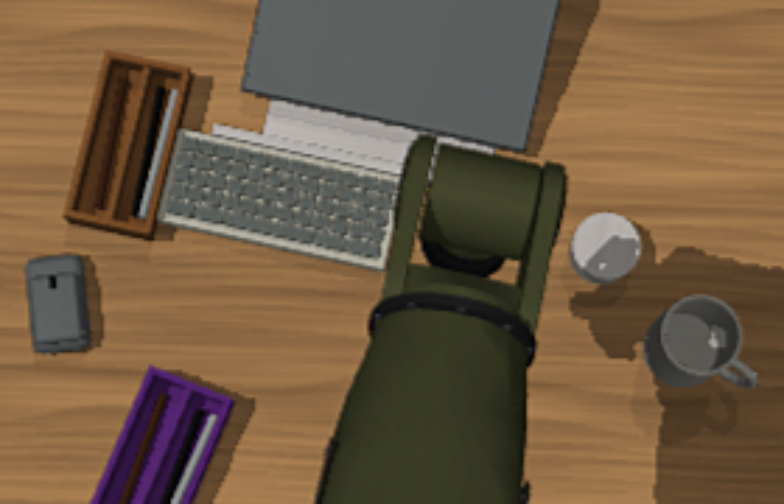

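The wrist view shows the keyboard's near end at (357–458,145), parallel to the rail. The top view shows its far end against the tray at crop (175,140)–(160,215). I'll square it up with one more push onto the rail, then a gentle one towards the tray, and inspect.

```bash
python3 - <<'E'
from h import *
jaws.let_go()
manip.move_pose(st(-140,88,110),rpy(SY))
manip.movel(st(-140,88,-5),velocity=200)
manip.movel(st(-118,88,-5),velocity=100,f_stop=20)
a=manip.movel(st(-98,88,-5),velocity=20,f_stop=15)
ob=manip.get_obs();print(a,ob["time"],to_st(ob["tcp_pos"]))
manip.movel(st(-140,88,-5),velocity=120)
manip.movel(st(-140,88,120),velocity=250)
jaws.grasp()
Y=SY+np.pi/2
manip.move_pose(st(-56,-75,110),rpy(Y))
manip.movel(st(-56,-75,7),velocity=200)
manip.movel(st(-56,-48,7),velocity=80,f_stop=20)
a=manip.movel(st(-56,-30,7),velocity=20,f_stop=12)
ob=manip.get_obs();print(a,ob["time"],to_st(ob["tcp_pos"]))
manip.movel(st(-56,-75,7),velocity=100)
manip.movel(st(-56,-75,150),velocity=250)
manip.move_pose(st(-120,60,230),rpy(Y))
c=eyes.camera("wrist");cv2.imwrite("pics/w2.png",c["frame"][:,:,::-1])
np.save("w2.npy",c,allow_pickle=True)
print(manip.get_obs()["time"])
E
```

```text
True 18.4333 [-109.97922829   87.94405907]
True 23.5833 [-56.11871288 -39.93812028]
25.575
```

View pics/w2.png

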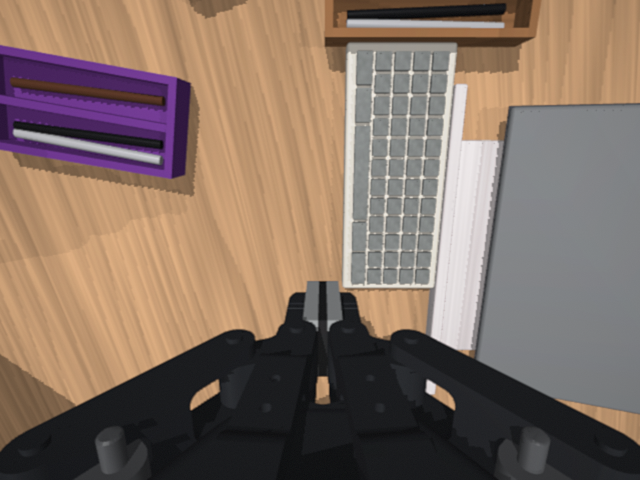

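The keyboard's far end at (348–456,43) meets the tray wall, and its right edge lies parallel along the rail. Both repeat pushes stopped at the same positions as before, within 0.2 mm, so both edges are seated. The arm is clear.

```bash
python3 -c "
from rig import order
print(order.sign_off())"
```

```text
the job is handed in; nothing more can be done
None
```

I pushed the keyboard flush against the rail and the side of the wooden pen tray, left the tin, mouse and mug alone, and handed the job in at about 26 s of the allowed 45 s; no verdict came back.

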